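Wind out the old label strip and load a fresh roll

TASK

Change the label roll on the bakery's label winder: crank the red-knobbed handle clockwise (seen from above) until the resistance suddenly drops away and the yellow keeper arm springs off the spindle, and stop within half a turn of that. Then put the orange label roll upright on the spindle, fully down on its seat, and let go; leave the green and blue rolls where they are.

Things in the scene. Friction and masses are not known exactly. Their poses are not given: they have to be found in the camera images.
- crank (a joint): The winder's crank, rad; grows clockwise seen from above. It starts between 0 and 4. Up to about 10 the old strip drags inside the housing (3 to 4 N at the knob, with a short catch of up to 12 N at the end); between 9.8 and 10.5, differing each time, its tail runs out, the crank turns almost freely and the keeper springs aside. It stays where it is left; it must not pass 13.5 (half a turn on).
- crank_knob (a point): Centre of the upright red knob at the crank's end: 24 mm in diameter, 43 mm high (21 mm below and 22 mm above this point), free to spin on its own pin. It goes round crank_axis at a radius of 55 mm; the crank's flat bar lies 23 mm below this point and is 22 mm wide.
- crank_axis (a point): Point on the crank's vertical axis, fixed to the winder, at the height of the knob's centre. The winder is a white closed housing, 200 mm deep, 320 mm wide and 70 mm high, fixed to the table; its place and yaw differ each time. The point's axes are the winder's: x to its back (away from the robot), y to its left, z up. The spindle lies 170 mm along -y from here.
- keeper (a joint): Yellow keeper arm, a flat bar 105 mm long, 14 mm wide, 7 mm thick, on a post 75 mm behind the spindle (winder's +x); its top is 73 mm above the housing's. At 0 it lies over the spindle and blocks it; it cannot be pushed aside while the old strip runs. When the tail runs out a spring swings it by itself, round the winder's right side, to about 2.8 rad, pointing to the back, clear of the spindle.
- spindle_seat (a point): Centre of the round seat (68 mm in diameter, upper face 75 mm above the table) on which the roll must stand. The upright steel spindle rises 56 mm from this point: 20 mm in diameter, its last 10 mm tapering to 8 mm.
- roll_orange_centre (a point): Centre (half-way up) of the orange label roll, standing upright on the table: 60 mm in diameter, 50 mm high, with a 26 mm bore right through, about 130 g. It changes places with the other two rolls from time to time.
- roll_green_centre (a point): Centre of the green label roll, same size; a bystander.
- roll_blue_centre (a point): Centre of the blue label roll, same size; a bystander.

How it is judged:
By the outcome, as a careful person would: the job done as asked, in the order asked, and still so for the second after the job is handed in, with the robot touching nothing.
It also fails if it takes over 72 s, if anything falls off the work surface, if the arm or the gripper's body presses on something with over 40 N, if the wrist force passes 120 N, or if a joint passes its speed limit or range.

ROBOT

A 6-joint arm with a two-finger parallel gripper is mounted at the origin on the work surface. World frame = base frame: x ahead of the robot, y to its left, z up, the work surface at z = 0. Lengths are in m, angles in degrees, forces in N, time in s.
With the tool pointing down it reaches from about 0.4 to 0.825 m from the base axis. Payload 7 kg.
Tool frame: the origin (TCP) lies at the very end of the fingers, on their centre line; the grasp point (between the pads) lies 19 mm behind it; y points along the fingers, x is the direction in which the jaws open and shut, and the axes are right-handed (so a half turn about y gives the same grasp; the last joint's range is limited). The gripper opens to 88 mm and grips with 3 to 60 N. Pads are 19 mm wide; open, the fingers measure 130 mm over their backs; the gripper's body (78 mm by 193 mm) begins 47 mm behind the grasp point.
Start: joints at [86.121, 20.546, 0.682, 0, -70.136, -16.507], TCP at [0.235, 0.633, 0.191] pointing down, gripper open.
Joint ranges: [-176.03, 176.03], [-82.01, 121.73], [-58.28, 71.71], [-173.87, 95.51], [-174.79, -0.11], [-173.66, 173.66]. Speed limits (degrees/s): [136.94, 136.94, 172.46, 180, 180, 180].

INTERFACE

Orientations are given as [roll, pitch, yaw] about the fixed x, y, z axes, in that order (R = Rz(yaw) Ry(pitch) Rx(roll)).
In Python, from plant import ctrl gives the robot as it stands.
- The arm moves only by the shell command python3 -m crank 'ROWS'. ROWS is JSON, a list that holds one entry, the list of rows, each a list of 5 numbers: the closure, from -1 (fully open) to 1 (shut), then the shift along the tool's x, y, z in mm, then the turn about the tool's y in rad. In form: [[[claw, x, y, z, turn], ...]]. A call has 1 to 12 rows; each row is the pose to reach, as a shift and turn from the pose commanded when the call began, along the tool's axes at that moment; what a row does not reach only later rows make up. A row lasts 1/8 s, in which the tool goes at most 62.5 mm and 10.7 degrees, less where a joint would pass 70% of its speed; a pose out of reach is approached as far as the arm can. A call with a gripper value outside its range is refused whole. The fingers move at their own pace and stop on an object; the grip force is fixed at half the most. Time passes only in rows, so rows that repeat a pose let the fingers close. It gives the time, the measured TCP pose, the force and the opening at its end, in the units of the state.
- ctrl.get_obs(): the state, without advancing time (a new reading comes with each control period).
- ctrl.snapshot(name): name is "scene" or "top" or "wrist"; returns the picture (384x512x3 uint8, red, green, blue); there is no depth.
- ctrl.camera_model(name): a dict with "fx", "fy", "cx", "cy" (pixels), "origin" and "orientation" of the camera in the world; the wrist camera has in their place "hand_eye" (4x4, takes a point from camera to tool coordinates, whose origin is the TCP and whose axes are the tool frame's). Camera axes: x right, y down, z forward; pixel columns grow to the right and rows downward; lengths in m; the calibration is good to about 2 mm. A picture is of the moment at which its call begins: read the wrist's pose just before it. camera_model takes no time and is no camera call.
- ctrl.close_job(): hands the job in, once; it reports no verdict.
Trained networks look in the newest picture that a camera, given by its name, has taken for a name from the list of things; names that differ only in an ending like _2 or _b are one class to them, and where a whole thing is asked for, a point or a joint stands for the part that bears it (a point fixed in the world has none). Each returns a list of dicts, best first, with "confidence" (0 to 1); they miss things now and then, are a little off and sometimes report something else, mostly with a low value. They report only what shows in the picture. A call takes as long as a camera call.
- ctrl.find_in(camera, name): "extent" ([left, top, width, height] in pixels, round what is visible of it).
The state is a dict: "clock": time; "joint_pos": joint angles; "qvel": joint speeds; "tau": joint torques, N m; "tool_pos": TCP position; "orientation": TCP orientation; "force": force on the tool from outside, world axes, zero at the start; "moment": the same for the moment, N m; "opening": finger opening in m.
Only numpy, scipy, OpenCV 4.12 (cv2) and the standard library are available. Lean on these libraries where they do the work, as an engineer would, in place of code of your own. Each camera call takes 0.05 s, during which the arm holds its last target.

## Working session

There is one attempt and no reset: what is moved stays moved. The work goes in short steps, Python scripts to look and compute and a shell command to move; the robot and the scene stay as the last step left them, time stands still between calls to the robot, and variables do not carry over. Pictures are saved under pics/ and viewed, and the job is handed in when it is done.

```bash
ls; mkdir -p pics; cat > h.py <<'E'
import numpy as np, cv2, json
from plant import ctrl
from scipy.spatial.transform import Rotation as R
def pose():
    o=ctrl.get_obs(); return np.array(o["tool_pos"]), R.from_euler('xyz',o["orientation"],degrees=True).as_matrix()
E
python3 - <<'E'
from h import *
o=ctrl.get_obs(); print(o)
for n in ["scene","top","wrist"]:
    im=ctrl.snapshot(n); cv2.imwrite(f"pics/a_{n}.png",im[:,:,::-1]); print(n,ctrl.camera_model(n))
    for t in ["crank_knob","crank","keeper","spindle_seat","roll_orange_centre","roll_green_centre","roll_blue_centre"]:
        try: print(n,t,[(np.round(d["extent"],1).tolist(),round(d["confidence"],2)) for d in ctrl.find_in(n,t)][:3])
        except Exception as e: print(t,e)
print(pose()[1])
E
```

```text
pics
{'clock': 0.0, 'joint_pos': array([ 8.61211649e+01,  2.05912480e+01,  6.33462607e-01, -2.06108691e-02,
       -7.01356453e+01, -1.65075341e+01]), 'qvel': array([ 0.07674562,  0.1116307 ,  0.03927023, -0.04674561, -0.00161901,
        0.10558125]), 'tau': array([ 9.63355269e-04, -5.82720709e+01,  2.93063951e+01,  6.99716136e+00,
        6.92514455e-03, -1.48803665e-04]), 'tool_pos': array([0.23496411, 0.63219517, 0.18972094]), 'orientation': array([-8.99920267e+01, -9.50854789e-02, -1.10393395e+02]), 'force': array([0.69436002, 0.35085872, 0.10130353]), 'moment': array([ 0.03738301,  0.00698125, -0.01537179]), 'opening': 0.08762014379207672}
scene {'fx': 492.42694012209176, 'fy': 492.42694012209176, 'cx': 255.85785838083214, 'cy': 188.23046738654486, 'origin': array([1.57777847, 0.42248151, 0.90923584]), 'orientation': array([-125.02930578,    0.50729205,  113.770103  ])}
scene crank_knob [([316.0, 222.4, 20.9, 23.9], 0.69)]
scene crank [([317.0, 221.1, 19.4, 22.6], 0.72)]
scene keeper [([246.8, 184.7, 33.8, 23.5], 0.72)]
scene spindle_seat [([227.7, 186.1, 134.4, 98.1], 0.92)]
s
[... 940 characters left out ...]
83783220857, 'cy': 196.51173630333543, 'hand_eye': array([[ 9.99999810e-01, -5.81815030e-04, -2.04622155e-04,
         5.30494912e-05],
       [ 4.32492371e-05, -2.64806240e-01,  9.64301640e-01,
        -1.94739807e-01],
       [-6.15230412e-04, -9.64301466e-01, -2.64806164e-01,
         7.19438034e-02],
       [ 0.00000000e+00,  0.00000000e+00,  0.00000000e+00,
         1.00000000e+00]])}
wrist crank_knob []
wrist crank []
wrist keeper []
wrist spindle_seat []
wrist roll_orange_centre []
wrist roll_green_centre []
wrist roll_blue_centre []
[[-3.48292708e-01  3.06126295e-05  9.37385827e-01]
 [-9.37385828e-01 -1.36958641e-05 -3.48292707e-01]
 [ 2.17615326e-06 -9.99999999e-01  3.34660146e-05]]
```

```bash
python3 - <<'E'
import cv2
a=cv2.imread("pics/a_top.png"); cv2.imwrite("pics/b_top.png",cv2.resize(a[115:265,130:390],None,fx=3,fy=3,interpolation=cv2.INTER_CUBIC))
a=cv2.imread("pics/a_scene.png"); cv2.imwrite("pics/b_scene.png",cv2.resize(a[130:300,140:380],None,fx=3,fy=3,interpolation=cv2.INTER_CUBIC))
E
```

```text
(no output)
```

View pics/b_top.png

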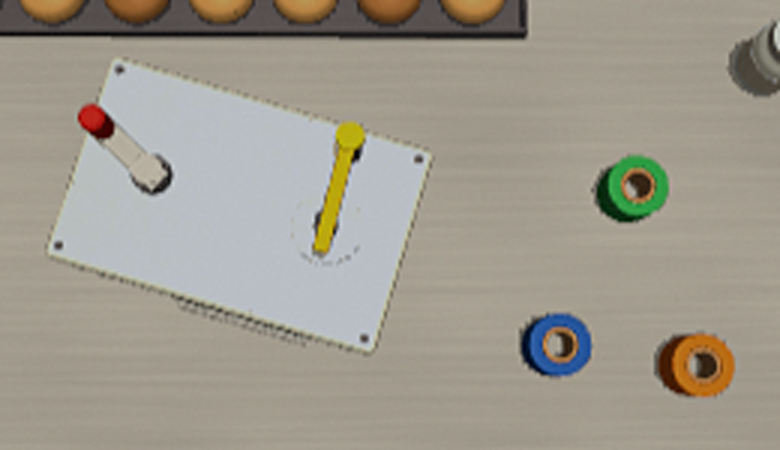

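View pics/b_scene.png

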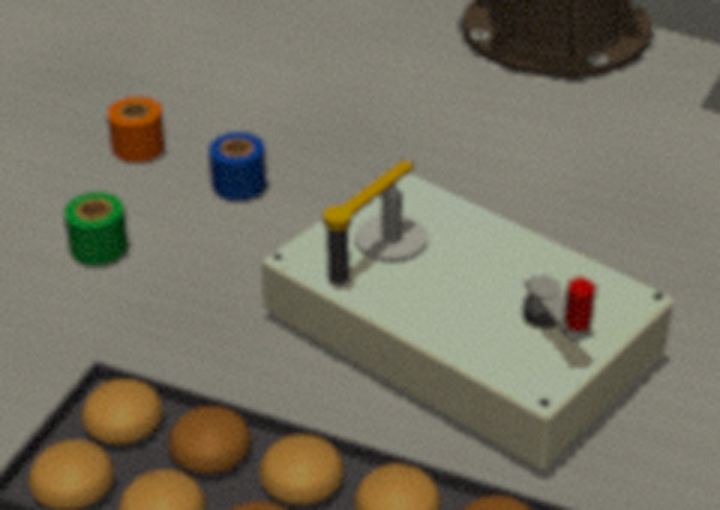

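```bash
cat >> h.py <<'E'
def cam(n):
    m=ctrl.camera_model(n)
    K=np.array([[m["fx"],0,m["cx"]],[0,m["fy"],m["cy"]],[0,0,1]])
    if "origin" in m: return K,np.array(m["origin"]),R.from_euler('xyz',m["orientation"],degrees=True).as_matrix()
    p,Q=pose(); H=np.array(m["hand_eye"]); return K,p+Q@H[:3,3],Q@H[:3,:3]
def ray(n,uv,c=None):
    K,o,Q=c or cam(n); d=Q@np.linalg.inv(K)@np.array([uv[0],uv[1],1.]); return o,d
def atz(n,uv,z,c=None):
    o,d=ray(n,uv,c); return o+d*(z-o[2])/d[2]
def proj(n,P,c=None):
    K,o,Q=c or cam(n); q=K@(Q.T@(np.array(P)-o)); return q[:2]/q[2]
def tri(obs):
    A=np.zeros((3,3));b=np.zeros(3)
    for o,d in obs:
        d=d/np.linalg.norm(d); M=np.eye(3)-np.outer(d,d); A+=M;b+=M@o
    return np.linalg.solve(A,b)
E
python3 - <<'E'
from h import *
np.set_printoptions(precision=4,suppress=True)
T=lambda u,v:(u/3+130-.33,v/3+115-.33)
S=lambda u,v:(u/3+140-.33,v/3+130-.33)
c=[atz("top",T(*p),.07) for p in [(120,58),(432,150),(372,353),(47,253)]]
print(np.array(c)); c=np.array(c)
print("sides",[np.linalg.norm(c[i]-c[(i+1)%4]) for i in range(4)])
yl=(c[0]-c[1])+(c[3]-c[2]); yaw=np.degrees(np.arctan2(-yl[0],yl[1])); print("yaw",yaw,"ctr",c.mean(0))
sc=[atz("scene",S(*p),.07) for p in [(672,300),(545,415),(265,262)]];print("scene corners",np.array(sc))
print("knob",tri([ray("top",T(96,121)),ray("scene",S(580,305))]))
print("hubtop",tri([ray("top",T(152,170)),ray("scene",S(543,288))]))
for n,t,s in [("orange",(697,364),(137,128)),("green",(632,188),(96,228)),("blue",(557,345),(238,165))]:
    print(n,tri([ray("top",T(*t)),ray("scene",S(*s))]),atz("top",T(*t),.025))
print("keeper post top",tri([ray("top",T(350,135)),ray("scene",S(338,217))]),"tip",atz("top",T(321,248),.143))
print("seat",atz("scene",S(391,238),.075),atz("top",T(326,232),.075))
E
```

```text
[[ 0.7288  0.2091  0.07  ]
 [ 0.6396 -0.0865  0.07  ]
 [ 0.4493 -0.0292  0.07  ]
 [ 0.5426  0.271   0.07  ]]
sides [np.float64(0.3087391634810005), np.float64(0.19871702607242153), np.float64(0.3143705422301408), np.float64(0.19628262053087225)]
yaw -17.02881807129322 ctr [0.5901 0.0911 0.07  ]
scene corners [[ 0.5481  0.2722  0.07  ]
 [ 0.7296  0.2131  0.07  ]
 [ 0.6408 -0.0818  0.07  ]]
knob [0.6535 0.2151 0.1268]
hubtop [0.6141 0.1712 0.1007]
orange [ 0.438  -0.3415  0.0282] [ 0.4385 -0.3435  0.025 ]
green [ 0.6107 -0.2859  0.0275] [ 0.6111 -0.2867  0.025 ]
blue [ 0.457  -0.2074  0.0272] [ 0.4573 -0.2083  0.025 ]
keeper post top [ 0.6375 -0.0096  0.1401] tip [0.5376 0.0151 0.143 ]
seat [0.5683 0.0128 0.075 ] [0.561  0.0131 0.075 ]
```

View pics/a_top.png

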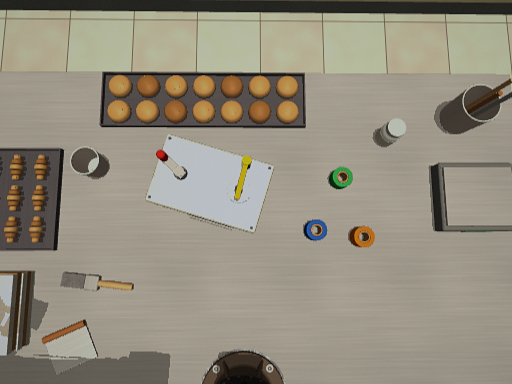

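View pics/a_scene.png

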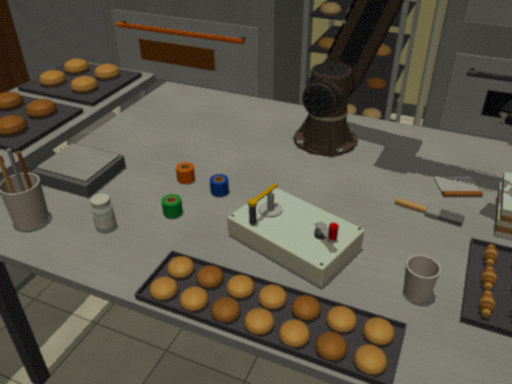

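The top view shows the winder at px (145–275, 133–232), the red knob at (161,155) and the keeper lying over the spindle. Orange is at (362,237), blue at (316,230) and green at (341,178). I'm moving above the knob.

```bash
python3 -m crank '[[[-1,24,-40,54,0],[-1,48,-40,107,0],[-1,72,-40,160,0],[-1,96,-40,214,0],[-1,120,-40,267,0],[-1,145,-40,320,0],[-1,170,-40,374,0],[-1,195,-40,428,0],[-1,220,-40,482,0],[-1,245,-30,537,0],[-1,245,-30,537,0],[-1,245,-30,537,0]]]'
cat > look.py <<'E'
import sys
from h import *
np.set_printoptions(precision=4,suppress=True)
tag=sys.argv[1]; cs=sys.argv[2].split(",")
for n in cs:
    c=cam(n); im=ctrl.snapshot(n); cv2.imwrite(f"pics/{tag}_{n}.png",im[:,:,::-1])
    for t in sys.argv[3:]:
        print(n,t,[(np.round(d["extent"],1).tolist(),round(d["confidence"],2)) for d in ctrl.find_in(n,t)][:2])
o=ctrl.get_obs(); print(o["clock"],o["tool_pos"],o["orientation"],"F",o["force"],o["opening"],o["joint_pos"])
E
python3 look.py c wrist crank_knob keeper
```

```text
clock: 2.7
tool_pos: [0.6533, 0.2156, 0.2203]
orientation: [-90.0, -0.0, -110.4]
force: [-0.7, -0.0, -0.4]
opening: 0.0873
wrist crank_knob [([248.6, 172.1, 73.2, 44.0], 0.57)]
wrist keeper [([486.5, 108.4, 25.5, 115.5], 0.81)]
2.85 [0.6527 0.2171 0.2212] [ -89.9767    0.0378 -110.3032] F [ 0.0491 -0.3678 -0.5973] 0.08763248497626792 [ 34.5852  20.8433   5.0895  -0.0027 -74.2019  35.1124]
```

View pics/c_wrist.png

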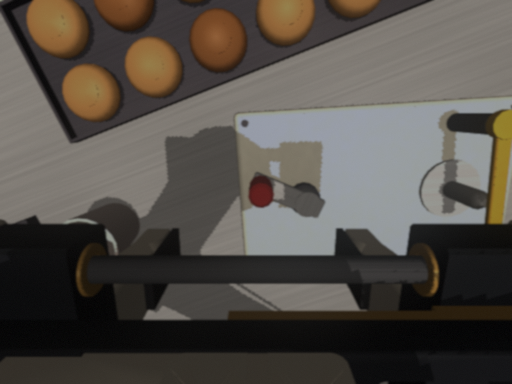

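```bash
python3 - <<'E'
from h import *
np.set_printoptions(precision=4,suppress=True)
im=cv2.imread("pics/c_wrist.png"); cv2.imwrite("pics/c2.png",cv2.resize(im[100:230,230:512],None,fx=2.8,fy=2.8,interpolation=cv2.INTER_CUBIC))
hsv=cv2.cvtColor(im,cv2.COLOR_BGR2HSV); m=((hsv[...,0]<8)|(hsv[...,0]>172))&(hsv[...,1]>130)&(hsv[...,2]>40)
m[:150]=0;m[225:]=0
v,u=np.nonzero(m); print(u.min(),u.max(),v.min(),v.max(),u.mean(),v.mean(),len(u))
print("at .127",atz("wrist",(u.mean(),v.mean()),.127))
P=np.array([.6535,.2151,.127]);
for dz in(-.021,0,.022): print(proj("wrist",P+[0,0,dz]),proj("wrist",P+[0,0,dz]))
print("corner",atz("wrist",(237,113),.07),"post",atz("wrist",(503,125),.143))
E
```

```text
249 271 178 206 260.14256198347107 192.68388429752065 484
at .127 [0.6484 0.2155 0.127 ]
[258.6164 183.1475] [258.6164 183.1475]
[258.7077 187.8799] [258.7077 187.8799]
[258.8177 193.5823] [258.8177 193.5823]
corner [0.7285 0.2127 0.07  ] post [ 0.6359 -0.0073  0.143 ]
```

View pics/c2.png

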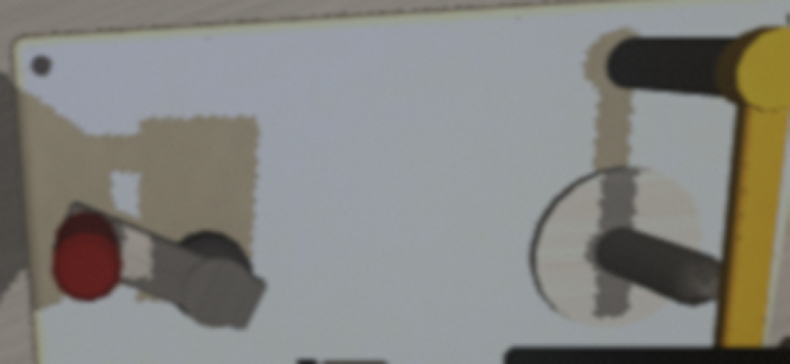

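```bash
python3 - <<'E'
from h import *
np.set_printoptions(precision=4,suppress=True)
C=lambda u,v:(u/2.8+230-.3,v/2.8+100-.3)
k=atz("wrist",C(87,262),.149);h=atz("wrist",C(222,290),.104)
print("knob",k,"hub",h,np.linalg.norm((k-h)[:2]))
for z in(.1,.104,.108): print(atz("wrist",C(222,290),z))
print("seat",atz("wrist",C(617,245),.075),"tip",atz("wrist",C(700,283),.131))
yaw=np.radians(-17.0)
for s in ([.5658,.0123],[.567,.0128]): print(np.array(s)+.17*np.array([-np.sin(yaw),np.cos(yaw)]))
E
```

```text
knob [0.6532 0.2133 0.149 ] hub [0.6134 0.1721 0.104 ] 0.05730559629839029
[0.612  0.1718 0.1   ]
[0.6134 0.1721 0.104 ]
[0.6148 0.1723 0.108 ]
seat [0.5652 0.0109 0.075 ] tip [0.5669 0.0159 0.131 ]
[0.6155 0.1749]
[0.6167 0.1754]
```

```bash
python3 -m crank '[[[-1,2,35,1,0],[-1,2,70,1,0],[-1,2,103,1,0],[-1,2,103,1,0],[1,2,103,1,0],[1,2,103,1,0],[1,2,103,1,0],[1,2,103,1,0],[1,2,103,1,0],[1,2,103,1,0]]]'
python3 look.py d wrist,scene crank_knob
```

```text
clock: 4.1
tool_pos: [0.6534, 0.2137, 0.1176]
orientation: [-90.0, -0.0, -110.4]
force: [-0.4, -0.1, 0.4]
opening: 0.033
wrist crank_knob [([241.4, 199.2, 90.0, 55.7], 0.85)]
scene crank_knob [([315.9, 220.4, 22.8, 23.2], 0.76)]
4.3 [0.6534 0.2137 0.1176] [ -90.0045   -0.009  -110.3861] F [-0.6331 -0.6447  0.1685] 0.01692690322810419 [ 34.315   24.4878  -3.1105   0.0017 -62.4117  35.2981]
```

View pics/d_scene.png

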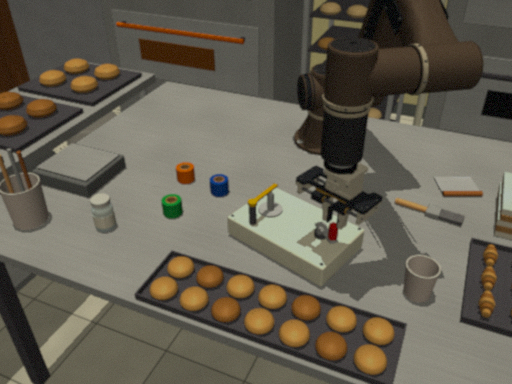

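View pics/d_wrist.png

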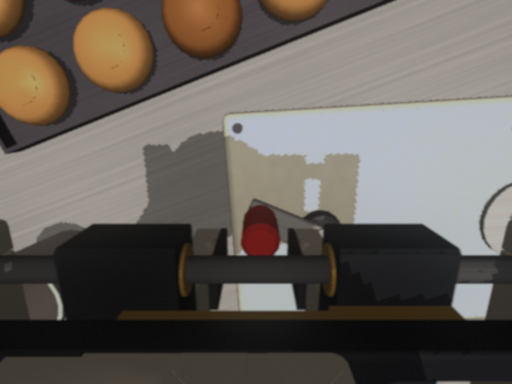

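```bash
python3 - <<'E'
from h import *
im=cv2.imread("pics/d_scene.png"); cv2.imwrite("pics/d2.png",cv2.resize(im[150:280,220:400],None,fx=4,fy=4,interpolation=cv2.INTER_CUBIC))
p,Q=pose()
for P in (p,p-.019*Q[:,1]): print(proj("scene",P),proj("top",P))
print(proj("scene",[.6534,.2137,.149]))
E
python3 look.py e top crank_knob
```

```text
[332.26854774 234.0345405 ] [163.10295087 155.8776079 ]
[332.89236026 228.08826415] [161.32296713 154.14515283]
[333.29273982 224.14339406]
top crank_knob [([165.8, 166.8, 20.5, 11.6], 0.61)]
4.4 [0.6534 0.2137 0.1176] [ -90.0018   -0.0056 -110.3857] F [ 0.9861 -0.0174  0.567 ] 0.009414333801201795 [ 34.3142  24.4876  -3.1082   0.002  -62.4098  35.2992]
```

View pics/d2.png

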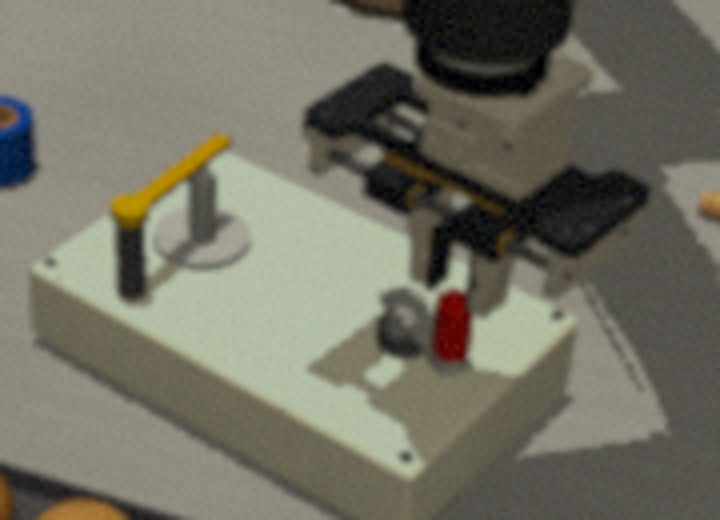

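```bash
python3 - <<'E'
from h import *
im=cv2.imread("pics/e_top.png"); cv2.imwrite("pics/e2.png",cv2.resize(im[110:260,110:290],None,fx=4,fy=4,interpolation=cv2.INTER_CUBIC))
E
python3 look.py f scene,wrist crank_knob
```

```text
scene crank_knob [([313.1, 220.2, 25.0, 26.2], 0.91)]
wrist crank_knob [([243.0, 196.9, 90.5, 60.4], 0.73)]
4.6 [0.6534 0.2138 0.1177] [ -89.9989   -0.0008 -110.3856] F [-0.7799 -0.0979 -0.2542] 0.0008272646295512448 [ 34.3159  24.4818  -3.1075   0.0015 -62.4107  35.2978]
```

View pics/e2.png

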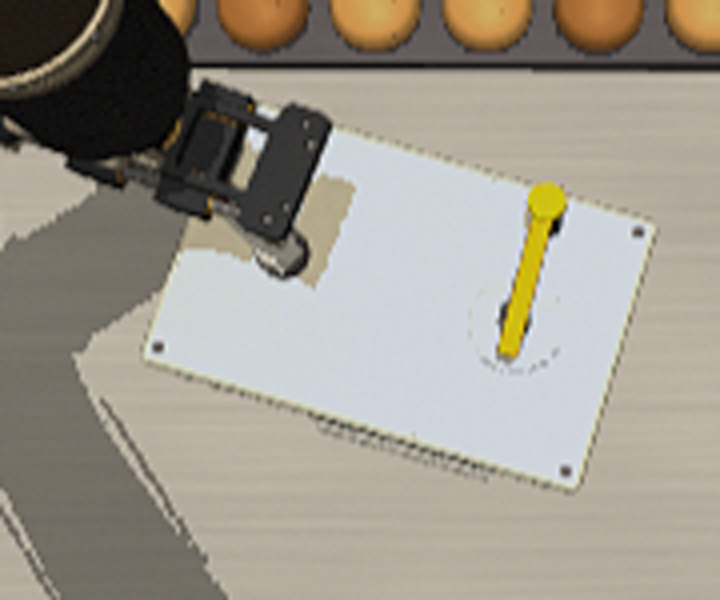

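View pics/f_wrist.png

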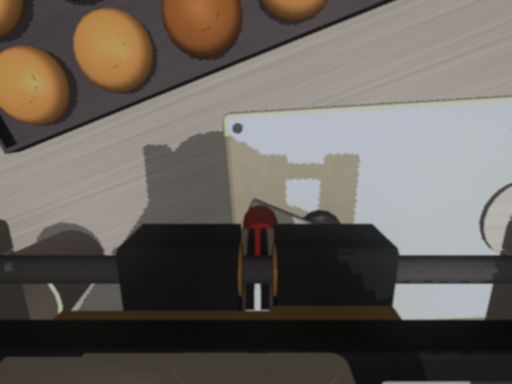

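```bash
python3 - <<'E'
from h import *
im=cv2.imread("pics/f_scene.png"); cv2.imwrite("pics/f2.png",cv2.resize(im[150:280,220:400],None,fx=4,fy=4,interpolation=cv2.INTER_CUBIC))
E
```

```text
(no output)
```

View pics/f2.png

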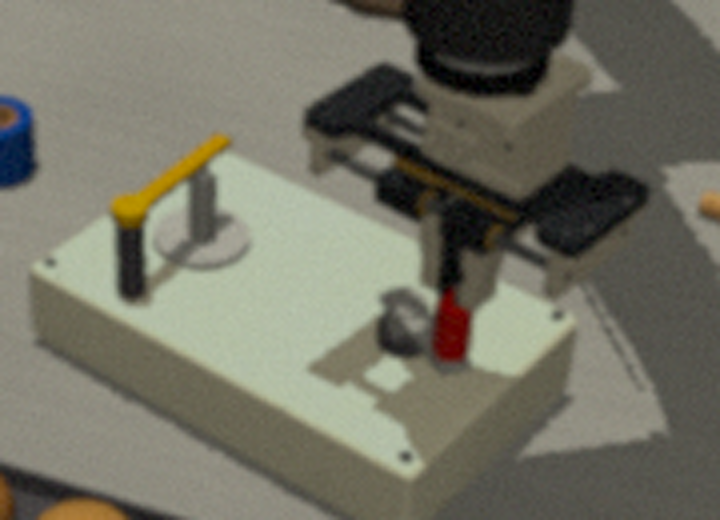

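```bash
python3 -m crank '[[[1,0,-40,0,0],[1,0,-80,0,0],[1,0,-80,0,0]]]'; python3 look.py g scene,wrist crank_knob
python3 - <<'E'
from h import *
im=cv2.imread("pics/g_scene.png"); cv2.imwrite("pics/g2.png",cv2.resize(im[120:250,250:400],None,fx=4,fy=4,interpolation=cv2.INTER_CUBIC))
im=cv2.imread("pics/g_wrist.png"); cv2.imwrite("pics/g3.png",cv2.resize(im[150:330,130:390],None,fx=3,fy=3,interpolation=cv2.INTER_CUBIC))
p,Q=pose()
for d in (0,.019,.03,.05): 
  P=p-d*Q[:,1]
  a=proj("scene",P);w=proj("wrist",P);print(d,a,(a-[250,120])*4,(w-[130,150])*3)
E
```

```text
clock: 4.97
tool_pos: [0.6554, 0.2146, 0.202]
orientation: [-89.7, 0.3, -110.4]
force: [-0.4, -0.5, -0.4]
opening: 0.0002
scene crank_knob [([315.8, 221.2, 20.0, 22.1], 0.72)]
wrist crank_knob [([248.1, 178.0, 79.5, 46.0], 0.7)]
5.175 [0.6527 0.2135 0.1965] [ -90.0771   -0.067  -110.3936] F [-0.065  -0.1794 -0.5535] 0.0006492278629665737 [ 34.3153  21.5393   2.937   -0.0255 -71.497   35.2991]
0 [334.92526334 208.44278279] [339.70105336 353.77113115] [381.16318737 217.56379827]
0.019 [335.59861068 202.03404998] [342.39444273 328.13619991] [381.15874519 249.33823353]
0.03 [335.99427948 198.26818441] [343.9771179  313.07273764] [381.15575521 270.7251816 ]
0.05 [336.72491846 191.3141657 ] [346.89967383 285.25666279] [381.14929441 316.93861237]
```

View pics/g2.png

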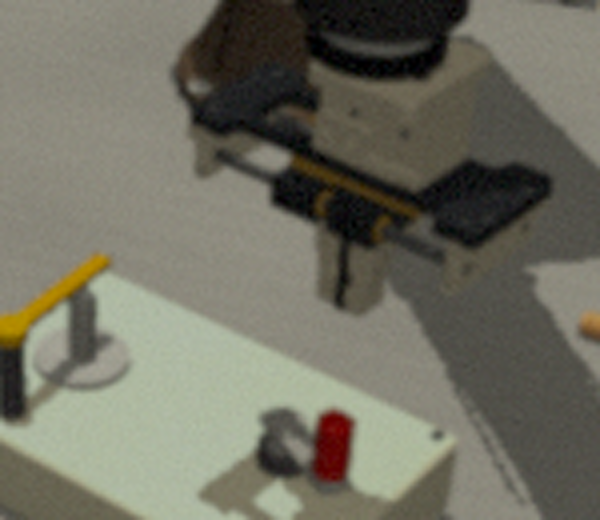

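View pics/g3.png

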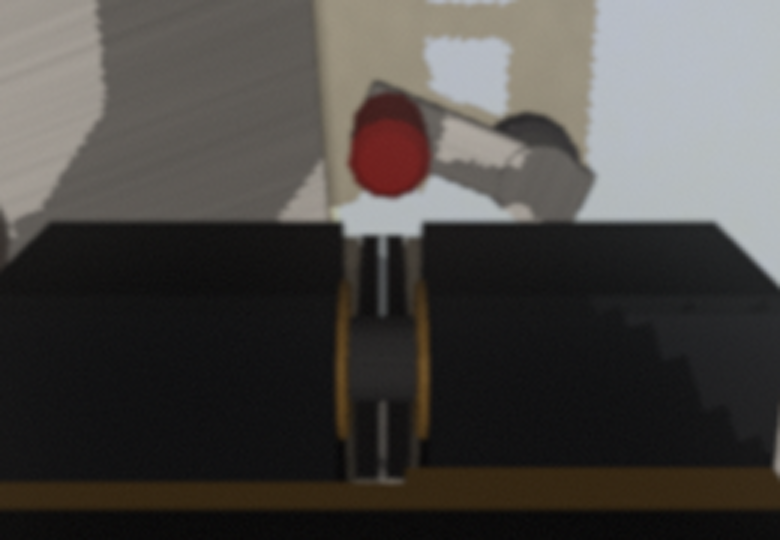

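```bash
python3 - <<'E'
from h import *
from scipy.optimize import least_squares
p,Q=pose(); c=cam("scene"); cw=cam("wrist")
S=lambda u,v:np.array([u/4+250-.4,v/4+120-.4]); W=lambda u,v:np.array([u/3+130-.3,v/3+150-.3])
def f(s,full=False):
    dx,dy,dz,w=s
    g=lambda x,z:p+Q@np.array([dx+x,dy,dz+z])
    return np.concatenate([proj("scene",g(-w,.0095),c)-S(355,313),proj("scene",g(w,.0095),c)-S(320,297),proj("scene",g(-w,-.0095),c)-S(383,300),
     [proj("wrist",g(0,.0095),cw)[1]-W(381,235)[1],proj("wrist",g(0,0),cw)[0]-W(381,235)[0]]])
r=least_squares(f,[0,-.03,0,.01]);print(r.x,np.round(r.fun,2))
E
```

```text
[-0.00047431 -0.04348314  0.00312443  0.01439455] [ 0.09  0.69 -1.23 -0.36 -2.    0.41  0.54 -0.53]
```

The reported TCP is about 40 mm beyond the fingertips as seen. In the zoomed scene picture they end at crop (350,305), not at the predicted (340,354). That explains why the jaws closed above the knob without touching it. I'll open, go lower in steps and check.

```bash
python3 -m crank '[[[-1,0,0,0,0],[-1,0,0,0,0],[-1,0,0,0,0],[-1,0,0,0,0],[-1,0,30,0,0],[-1,0,60,0,0],[-1,0,90,0,0],[-1,0,105,0,0],[-1,0,105,0,0]]]'; python3 look.py i scene,wrist crank_knob
python3 - <<'E'
from h import *
im=cv2.imread("pics/i_scene.png"); cv2.imwrite("pics/i2.png",cv2.resize(im[150:280,250:400],None,fx=4,fy=4,interpolation=cv2.INTER_CUBIC))
E
```

```text
clock: 6.3
tool_pos: [0.653, 0.2135, 0.0918]
orientation: [-90.1, -0.1, -110.4]
force: [-0.1, 0.4, 0.2]
opening: 0.0842
scene crank_knob [([314.5, 222.2, 23.2, 22.4], 0.91), ([248.5, 185.0, 27.9, 23.1], 0.37)]
wrist crank_knob [([241.7, 208.5, 90.1, 49.1], 0.71)]
6.5 [0.6542 0.2142 0.0942] [ -89.9123    0.0931 -110.3756] F [-0.0899 -0.0786  0.0624] 0.08745936027288105 [ 34.3153  25.5665  -4.6682   0.0206 -59.6387  35.2987]
```

View pics/i2.png

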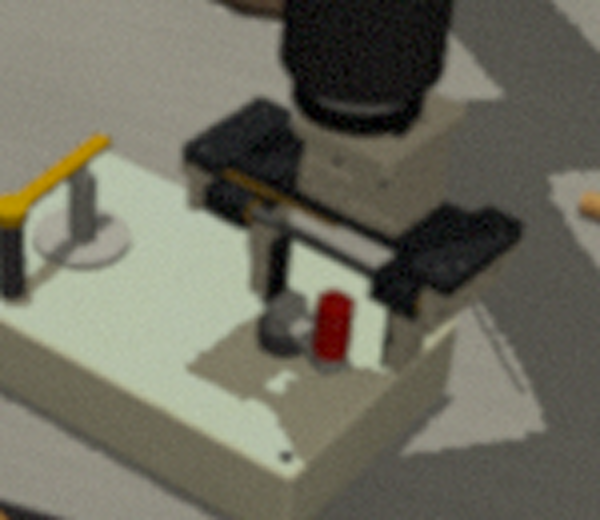

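View pics/i_wrist.png

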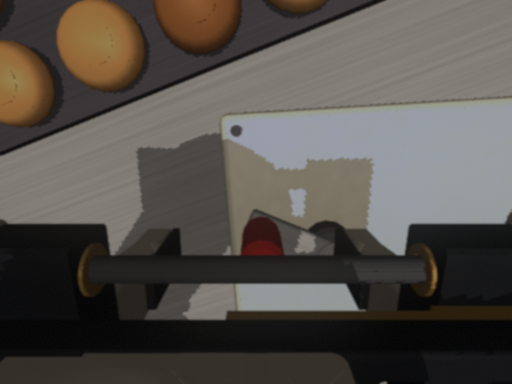

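```bash
python3 -m crank '[[[-1,0,11,0,0],[-1,0,11,0,0],[0.6,0,11,0,0],[1,0,11,0,0],[1,0,11,0,0],[1,0,11,0,0],[1,0,11,0,0],[1,0,11,0,0],[1,0,11,0,0],[1,0,11,0,0]]]'; python3 look.py j scene crank_knob
python3 - <<'E'
from h import *
im=cv2.imread("pics/j_scene.png"); cv2.imwrite("pics/j2.png",cv2.resize(im[150:280,250:400],None,fx=4,fy=4,interpolation=cv2.INTER_CUBIC))
E
```

```text
clock: 7.75
tool_pos: [0.6528, 0.2128, 0.0816]
orientation: [-90.0, -0.1, -110.4]
force: [-2.6, -4.3, 1.9]
opening: 0.0234
scene crank_knob [([316.1, 224.1, 19.5, 20.5], 0.7)]
7.85 [0.6528 0.2128 0.0816] [ -90.0427   -0.093  -110.4003] F [-2.7357 -5.5812  2.2093] 0.023277821269540627 [ 34.2898  26.1663  -5.4843   0.0222 -58.45    35.2982]
```

View pics/j2.png

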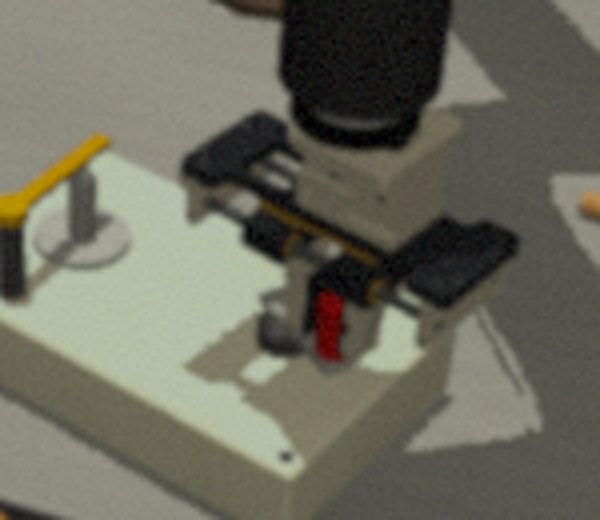

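```bash
cat > arc.py <<'E'
import sys
from h import *
# arc.py th0 step_deg n [dx dz correction at end]
t0,s,n=float(sys.argv[1]),float(sys.argv[2]),int(sys.argv[3])
a=np.radians(-110.4); X=np.array([np.cos(a),np.sin(a)]); Z=np.array([-np.sin(a),np.cos(a)])
for i in range(1,n+1):
    t=np.radians(t0-s*i); b=np.radians(t0); w=55*np.array([np.cos(t)-np.cos(b),np.sin(t)-np.sin(b)])
    print(i,t0-s*i,np.round([w@X,w@Z],1))
E
python3 arc.py 46.5 18 12
```

```text
1 28.5 [ 9.1 14.6]
2 10.5 [22.3 25.6]
3 -7.5 [38.3 32. ]
4 -25.5 [55.5 33.2]
5 -43.5 [72.2 29. ]
6 -61.5 [86.7 19.9]
7 -79.5 [97.8  6.7]
8 -97.5 [104.2  -9.3]
9 -115.5 [105.4 -26.5]
10 -133.5 [101.2 -43.2]
11 -151.5 [ 92.  -57.7]
12 -169.5 [ 78.8 -68.8]
```

```bash
python3 -m crank '[[[1,9.1,0,14.6,0],[1,22.3,0,25.6,0],[1,38.3,0,32.0,0],[1,55.5,0,33.2,0],[1,55.5,0,33.2,0]]]'; python3 look.py k scene,top crank_knob keeper
```

```text
clock: 8.48
tool_pos: [0.6654, 0.147, 0.0817]
orientation: [-89.9, -0.1, -110.5]
force: [3.6, -4.9, -3.1]
opening: 0.0233
scene crank_knob [([300.2, 221.5, 21.2, 20.4], 0.6), ([162.2, 195.4, 20.5, 23.5], 0.39)]
scene keeper [([245.6, 189.4, 23.9, 17.8], 0.53)]
top crank_knob [([175.3, 162.3, 11.8, 14.4], 0.48)]
top keeper [([233.3, 154.9, 19.4, 43.2], 0.63)]
8.775 [0.6658 0.1477 0.0817] [ -89.9241   -0.0815 -110.4395] F [ 4.2152 -5.5756 -2.387 ] 0.02317109809437176 [ 28.911   25.6965  -6.2967   0.1305 -58.0193  40.5805]
```

```bash
python3 arc.py -25.5 18 12
```

```text
1 -43.5 [16.7 -4.2]
2 -61.5 [ 31.3 -13.3]
3 -79.5 [ 42.3 -26.5]
4 -97.5 [ 48.7 -42.5]
5 -115.5 [ 49.9 -59.7]
6 -133.5 [ 45.7 -76.4]
7 -151.5 [ 36.6 -90.9]
8 -169.5 [  23.4 -102. ]
9 -187.5 [   7.4 -108.4]
10 -205.5 [  -9.8 -109.6]
11 -223.5 [ -26.5 -105.4]
12 -241.5 [-41.  -96.2]
```

```bash
python3 -m crank '[[[1,16.7,0,-4.2,0],[1,31.3,0,-13.3,0],[1,42.3,0,-26.5,0],[1,48.7,0,-42.5,0],[1,49.9,0,-59.7,0],[1,45.7,0,-76.4,0],[1,45.7,0,-76.4,0]]]'; python3 look.py l scene crank_knob keeper
```

```text
clock: 9.65
tool_pos: [0.5757, 0.1346, 0.0816]
orientation: [-90.1, -0.0, -110.3]
force: [-4.5, 0.3, 0.6]
opening: 0.0231
scene crank_knob [([306.1, 198.9, 20.8, 39.3], 0.57)]
scene keeper [([246.8, 183.8, 30.9, 24.0], 0.48)]
9.8 [0.5765 0.1338 0.0816] [ -90.0991   -0.0988 -110.347 ] F [-6.4259 -0.9697  3.4475] 0.02314252954728074 [ 31.9623  18.167  -18.1871  -0.0223 -53.7846  37.7038]
```

View pics/l_scene.png

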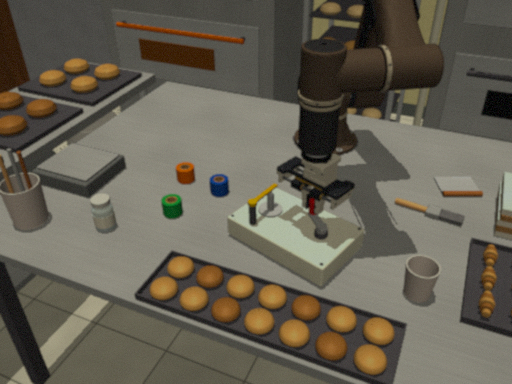

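The knob is in the grip and moving with it, now at (311,204), half a turn on. Keeper unchanged. I'm continuing.

```bash
python3 arc.py -133.5 18 12
```

```text
1 -151.5 [ -9.1 -14.6]
2 -169.5 [-22.3 -25.6]
3 -187.5 [-38.3 -32. ]
4 -205.5 [-55.5 -33.2]
5 -223.5 [-72.2 -29. ]
6 -241.5 [-86.7 -19.9]
7 -259.5 [-97.8  -6.7]
8 -277.5 [-104.2    9.3]
9 -295.5 [-105.4   26.5]
10 -313.5 [-101.2   43.2]
11 -331.5 [-92.   57.7]
12 -349.5 [-78.8  68.8]
```

```bash
python3 -m crank '[[[1,-9.1,0,-14.6,0],[1,-22.3,0,-25.6,0],[1,-38.3,0,-32.0,0],[1,-55.5,0,-33.2,0],[1,-72.2,0,-29,0],[1,-86.7,0,-19.9,0],[1,-97.8,0,-6.7,0],[1,-104.2,0,9.3,0],[1,-104.2,0,9.3,0]]]'; python3 look.py m scene,top crank_knob keeper
```

```text
clock: 10.92
tool_pos: [0.6236, 0.2262, 0.0816]
orientation: [-90.0, -0.3, -110.4]
force: [1.4, -13.1, 3.2]
opening: 0.0235
scene crank_knob [([312.1, 219.9, 31.1, 18.8], 0.83)]
scene keeper [([248.7, 183.4, 30.2, 22.5], 0.6)]
top crank_knob [([235.5, 157.0, 17.7, 42.4], 0.6)]
top keeper [([235.4, 157.3, 18.1, 37.5], 0.66)]
11.225 [0.6226 0.2264 0.0816] [ -90.0087   -0.2511 -110.3843] F [  0.5334 -12.9177   2.8318] 0.02318550980824686 [ 36.8948  24.1695  -8.8395   0.1528 -57.2072  32.6379]
```

View pics/m_top.png

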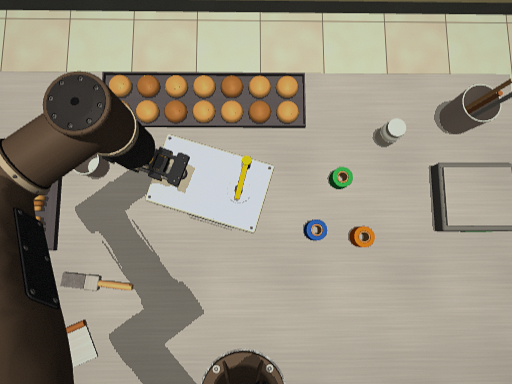

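```bash
python3 arc.py -277.5 18 8
```

```text
1 -295.5 [-1.2 17.2]
2 -313.5 [ 3.  33.9]
3 -331.5 [12.2 48.4]
4 -349.5 [25.4 59.5]
5 -367.5 [41.3 65.9]
6 -385.5 [58.5 67.1]
7 -403.5 [75.2 62.9]
8 -421.5 [89.8 53.7]
```

```bash
python3 -m crank '[[[1,0.5,0,18,0],[1,5,0,34.5,0],[1,14.2,0,49,0],[1,27.4,0,60,0],[1,27.4,0,60,0]]]'; python3 look.py n scene,top keeper
```

```text
clock: 11.85
tool_pos: [0.6707, 0.18, 0.0817]
orientation: [-89.9, 0.0, -110.5]
force: [2.9, -2.9, -0.7]
opening: 0.0236
scene keeper [([247.8, 185.9, 28.4, 21.6], 0.52)]
top keeper [([233.5, 156.1, 18.2, 42.7], 0.61)]
12.05 [0.6703 0.1817 0.0817] [ -89.9129    0.0495 -110.3938] F [ 5.503  -1.9001 -2.8804] 0.023484549611833418 [ 31.2224  26.7178  -4.5569   0.044  -58.6324  38.3609]
```

```bash
python3 arc.py 10.5 18 8; python3 -m crank '[[[1,16,0,6.3,0],[1,33.2,0,7.5,0],[1,49.9,0,3.4,0],[1,64.4,0,-5.8,0],[1,64.4,0,-5.8,0]]]'; python3 look.py o scene,top keeper
```

```text
1 -7.5 [16.   6.4]
2 -25.5 [33.1  7.6]
3 -43.5 [49.8  3.4]
4 -61.5 [64.4 -5.7]
5 -79.5 [ 75.4 -18.9]
6 -97.5 [ 81.9 -34.9]
7 -115.5 [ 83.  -52.1]
8 -133.5 [ 78.8 -68.8]
clock: 12.68
tool_pos: [0.6398, 0.1219, 0.0817]
orientation: [-90.1, -0.1, -110.4]
force: [-0.0, -5.6, -0.9]
opening: 0.0236
scene keeper [([245.2, 193.0, 23.8, 13.4], 0.7)]
top keeper [([236.3, 154.0, 16.1, 44.5], 0.54), ([348.1, 223.6, 27.5, 23.9], 0.4)]
12.875 [0.6405 0.1222 0.0816] [ -90.0595   -0.1376 -110.3807] F [ 0.3706 -7.3873  0.9945] 0.023223516202616073 [ 27.9426  23.2571 -10.2768   0.0564 -56.6084  41.6456]
```

```bash
python3 arc.py -61.5 18 4; python3 -m crank '[[[1,11,0,-13.2,0],[1,17.5,0,-29.2,0],[1,18.6,0,-46.4,0],[1,14.4,0,-63.1,0],[1,14.4,0,-63.1,0]]]'; python3 look.py p scene,top keeper
```

```text
1 -79.5 [ 11.  -13.2]
2 -97.5 [ 17.5 -29.2]
3 -115.5 [ 18.6 -46.3]
4 -133.5 [ 14.4 -63. ]
clock: 13.5
tool_pos: [0.5761, 0.134, 0.0817]
orientation: [-90.0, 0.1, -110.3]
force: [2.4, 1.3, -3.8]
opening: 0.0232
scene keeper [([245.6, 183.4, 31.4, 24.6], 0.61)]
top keeper [([237.5, 155.1, 13.3, 40.5], 0.81)]
13.7 [0.5775 0.1326 0.0817] [ -89.9833    0.0168 -110.3498] F [ 3.8782  0.8516 -3.6587] 0.023194717396252583 [ 31.8158  18.1286 -18.245    0.0036 -53.6029  37.8322]
```

View pics/p_top.png

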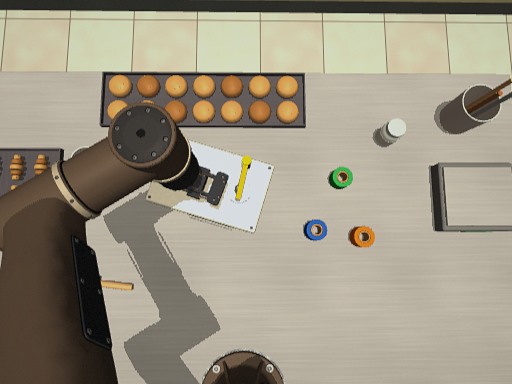

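Keeper still over the spindle at (242,178), 540° turned.

```bash
python3 -m crank '[[[1,-9.1,0,-14.6,0],[1,-22.3,0,-25.6,0],[1,-38.3,0,-32.0,0],[1,-55.5,0,-33.2,0],[1,-55.5,0,-33.2,0]]]'; python3 look.py q scene,top keeper
```

```text
clock: 14.32
tool_pos: [0.567, 0.1962, 0.0817]
orientation: [-89.9, -0.0, -110.3]
force: [9.1, -4.0, -5.6]
opening: 0.0231
scene keeper [([216.6, 199.2, 43.6, 18.1], 0.68)]
top keeper [([243.4, 130.4, 28.1, 33.4], 0.48)]
14.525 [0.5665 0.1952 0.0817] [ -89.9044   -0.0435 -110.368 ] F [ 8.5424 -4.08   -6.3256] 0.023029942510828218 [ 37.7598  18.6829 -17.4624   0.129  -53.8413  31.7961]
```

View pics/q_top.png

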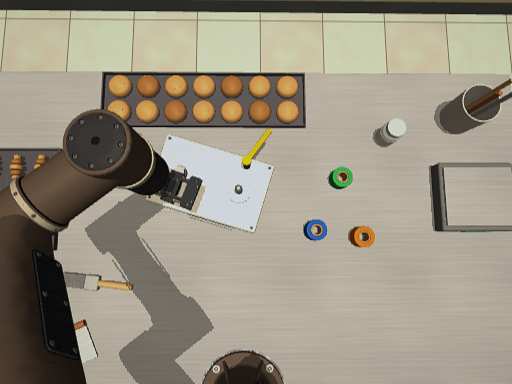

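Released: the keeper now points to the back (post (247,163), tip (269,131)). At most 72° past the release. Letting go of the knob, rising, and heading for the orange roll.

```bash
python3 -m crank '[[[-1,0,0,0,0],[-1,0,0,0,0],[-1,0,0,0,0],[-1,0,0,0,0],[-1,0,0,0,0],[-1,0,0,0,0],[-1,0,-50,0,0],[-1,0,-100,0,0],[-1,0,-130,0,0],[-1,0,-130,0,0]]]'; python3 look.py r wrist,top spindle_seat keeper crank_knob
```

```text
clock: 15.78
tool_pos: [0.5669, 0.1963, 0.2148]
orientation: [-89.8, 0.2, -110.4]
force: [-0.1, 0.2, 0.5]
opening: 0.0878
wrist spindle_seat []
wrist keeper [([452.3, 0.3, 42.3, 46.2], 0.92)]
wrist crank_knob [([246.6, 116.0, 33.4, 96.3], 0.59)]
top spindle_seat [([146.0, 130.0, 128.2, 105.4], 0.75)]
top keeper [([241.2, 129.7, 32.9, 32.8], 0.77), ([145.3, 130.9, 127.4, 104.4], 0.72)]
top crank_knob [([347.8, 225.0, 25.0, 22.3], 0.18)]
16.175 [0.5653 0.1953 0.2108] [ -90.0471   -0.0722 -110.3861] F [ 0.622  -0.4704 -0.2991] 0.08743466056549404 [ 37.7671  12.7065  -7.6032  -0.002  -69.7765  31.8475]
```

View pics/r_wrist.png

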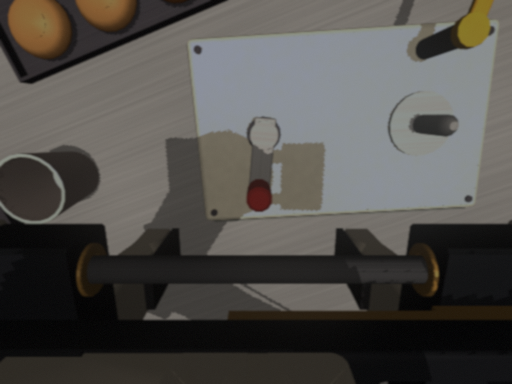

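```bash
python3 - <<'E'
from h import *
im=cv2.imread("pics/r_top.png"); cv2.imwrite("pics/r2.png",cv2.resize(im[110:260,130:290],None,fx=4,fy=4,interpolation=cv2.INTER_CUBIC))
im=cv2.imread("pics/q_top.png"); cv2.imwrite("pics/q2.png",cv2.resize(im[160:260,210:390],None,fx=4,fy=4,interpolation=cv2.INTER_CUBIC))
E
```

```text
(no output)
```

View pics/r2.png

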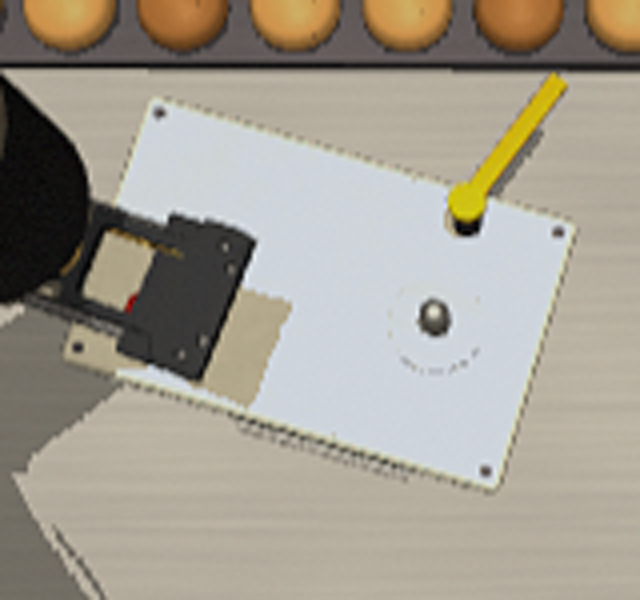

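View pics/q2.png

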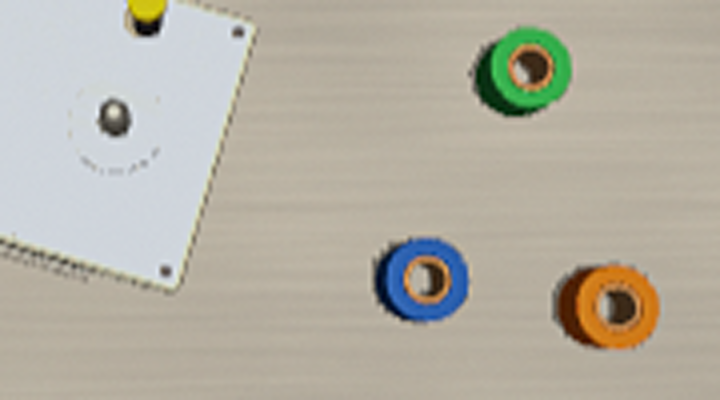

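```bash
python3 - <<'E'
from h import *
np.set_printoptions(precision=4,suppress=True)
T=lambda u,v:(u/4+130-.4,v/4+110-.4); T2=lambda u,v:(u/4+210-.4,v/4+160-.4)
print("tip",atz("top",T(433,313),.131),"wrist",atz("wrist",(452.5,125),.131))
print("seat",atz("top",T(434,324),.075),"wrist",atz("wrist",(422,124),.075))
print("orange",atz("top",T2(617,307),.05),"blue",atz("top",T2(428,280),.05),"green",atz("top",T2(531,68),.05))
print("hub w",atz("wrist",(265,133),.105),"knob",atz("wrist",(260,198),.149))
# tip offset check of fingers
im=cv2.imread("pics/q_top.png")
E
```

```text
tip [0.5642 0.0125 0.131 ] wrist [0.5631 0.0114 0.131 ]
seat [0.5649 0.0138 0.075 ] wrist [0.5612 0.0092 0.075 ]
orange [ 0.4372 -0.3408  0.05  ] blue [ 0.4567 -0.2073  0.05  ] green [ 0.6088 -0.2861  0.05  ]
hub w [0.6127 0.1693 0.105 ] knob [0.5644 0.1928 0.149 ]
```

```bash
python3 -m crank '[[[-1,55,0,6.6,0],[-1,110,0,13.2,0],[-1,164,0,19.8,0],[-1,219,0,26.4,0],[-1,274,0,33,0],[-1,329,0,39.6,0],[-1,384,0,46.2,0],[-1,438,0,52.8,0],[-1,493,0,59.4,0],[-1,548,0,66,0],[-1,548,0,66,0],[-1,548,60,66,0]]]'; python3 look.py s wrist,scene roll_orange_centre roll_blue_centre
```

```text
clock: 17.68
tool_pos: [0.4395, -0.3433, 0.1547]
orientation: [-89.5, -0.1, -110.4]
force: [1.7, -0.6, -1.5]
opening: 0.0878
wrist roll_orange_centre [([228.6, 154.4, 63.0, 65.0], 0.75), ([101.9, 2.8, 78.9, 77.2], 0.69)]
wrist roll_blue_centre [([108.0, 181.6, 67.3, 57.9], 0.91)]
scene roll_orange_centre [([178.0, 163.2, 18.3, 21.6], 0.55)]
scene roll_blue_centre [([208.1, 171.6, 20.5, 26.3], 0.95)]
17.975 [ 0.438  -0.3414  0.1539] [ -89.8563   -0.046  -110.3081] F [0.2931 0.8977 0.1089] 0.08772869991713422 [-17.6926  10.8232 -17.7981   0.0599 -61.2373  87.3558]
```

View pics/s_wrist.png

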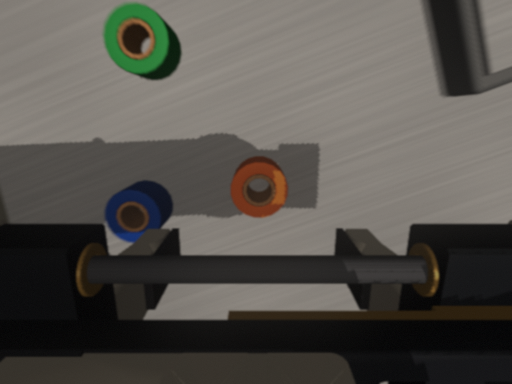

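View pics/s_scene.png

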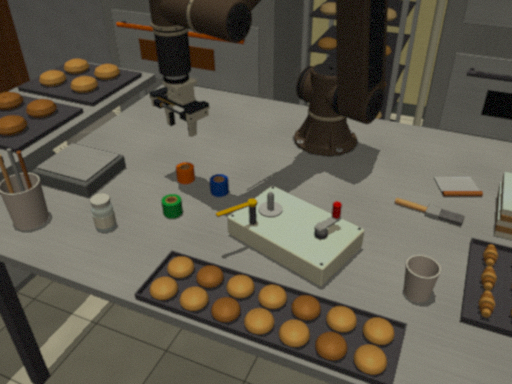

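```bash
python3 - <<'E'
from h import *
np.set_printoptions(precision=4,suppress=True)
im=cv2.imread("pics/s_scene.png"); cv2.imwrite("pics/s2.png",cv2.resize(im[70:200,120:270],None,fx=4,fy=4,interpolation=cv2.INTER_CUBIC))
p,Q=pose()
print(p,"orange",atz("wrist",(259,190),.05))
for d in (0,.02,.03,.04,.05): print(d,[ (proj("scene",p+Q@np.array([x,-d,0]))-[120,70])*4 for x in (-.05,0,.05)])
E
```

```text
[ 0.438  -0.3414  0.1539] orange [ 0.4345 -0.3424  0.05  ]
0 [array([286.7578, 296.4788]), array([245.6192, 274.5312]), array([205.9818, 253.3845])]
0.02 [array([284.6267, 273.6219]), array([243.2198, 251.9378]), array([203.335 , 231.0509])]
0.03 [array([283.5489, 262.062 ]), array([242.0066, 240.5137]), array([201.997 , 219.7605])]
0.04 [array([282.4628, 250.4133]), array([240.7842, 229.0034]), array([200.6491, 208.3864])]
0.05 [array([281.3684, 238.6746]), array([239.5526, 217.4059]), array([199.2911, 196.9278])]
```

View pics/s2.png

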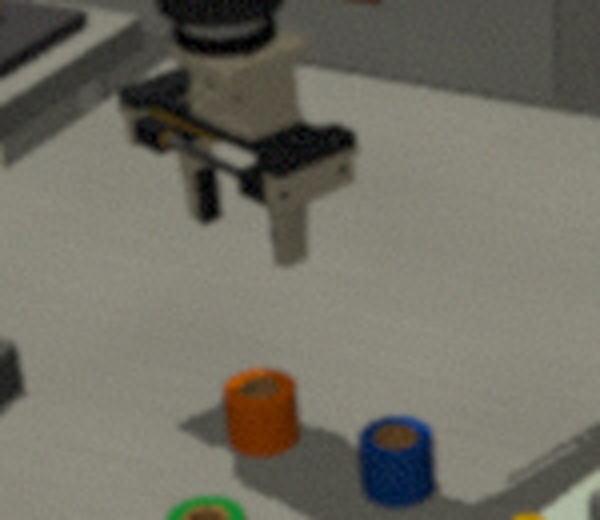

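```bash
python3 -m crank '[[[-1,0,50,0,0],[-1,0,100,0,0],[-1,0,130,0,0],[-1,0,150,0,0],[-1,0,160,0,0],[-1,0,165,0,0],[-1,0,165,0,0]]]'; python3 look.py t wrist,scene roll_orange_centre
python3 - <<'E'
from h import *
im=cv2.imread("pics/t_scene.png"); cv2.imwrite("pics/t2.png",cv2.resize(im[90:220,120:270],None,fx=4,fy=4,interpolation=cv2.INTER_CUBIC))
E
```

```text
clock: 18.85
tool_pos: [0.4372, -0.3413, -0.0125]
orientation: [-89.9, -0.0, -110.4]
force: [-0.8, -1.6, -0.1]
opening: 0.0873
wrist roll_orange_centre [([202.0, 183.3, 123.3, 129.0], 0.92)]
scene roll_orange_centre [([176.0, 162.0, 16.9, 22.4], 0.83)]
19.05 [ 0.437  -0.3414 -0.0126] [ -89.9278   -0.002  -110.3824] F [ 0.1207 -0.0717 -0.1042] 0.08816842256635075 [-17.7545  21.7601 -28.4448   0.0083 -39.723   87.3658]
```

View pics/t2.png

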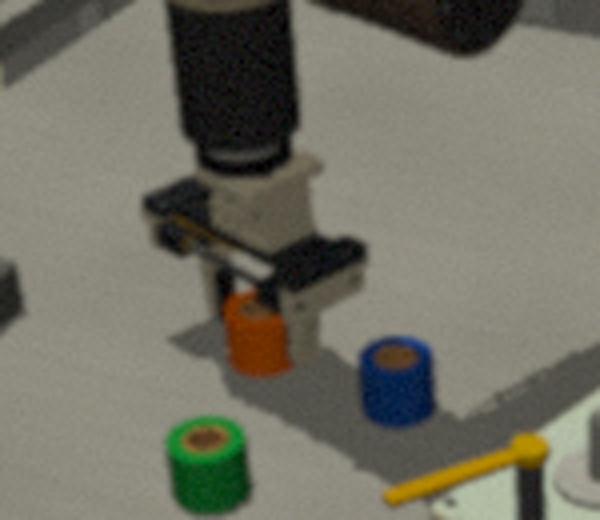

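View pics/t_wrist.png

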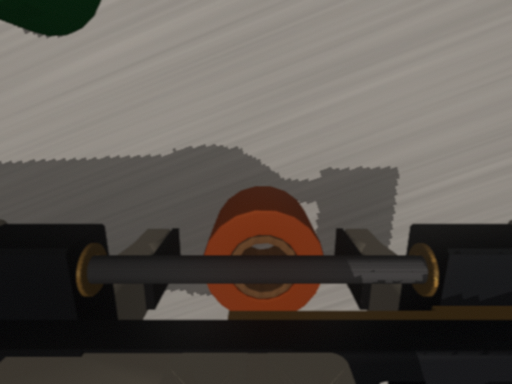

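```bash
python3 -m crank '[[[0,0,0,0,0],[1,0,0,0,0],[1,0,0,0,0],[1,0,0,0,0],[1,0,0,0,0],[1,0,0,0,0],[1,0,0,0,0]]]'; python3 look.py u wrist roll_orange_centre
python3 - <<'E'
from h import *
im=cv2.imread("pics/u_wrist.png"); cv2.imwrite("pics/u2.png",cv2.resize(im[170:330,160:360],None,fx=4,fy=3.5,interpolation=cv2.INTER_CUBIC))
p,Q=pose();print(p)
for o in ((p[0],p[1],.05),): print(proj("wrist",o))
E
```

```text
clock: 19.92
tool_pos: [0.4366, -0.3413, -0.0133]
orientation: [-90.0, -0.0, -110.4]
force: [0.8, -0.2, 1.1]
opening: 0.0596
wrist roll_orange_centre [([194.0, 183.4, 125.7, 130.0], 0.83)]
20.025 [ 0.4365 -0.3412 -0.0133] [ -89.9981   -0.0047 -110.3853] F [-0.5119 -1.2632  1.7612] 0.059885448847810774 [-17.7576  21.8187 -28.4765   0.0076 -39.7033  87.3665]
[ 0.43651803 -0.34122655 -0.01328889]
[257.06004563 268.13428958]
```

View pics/u2.png

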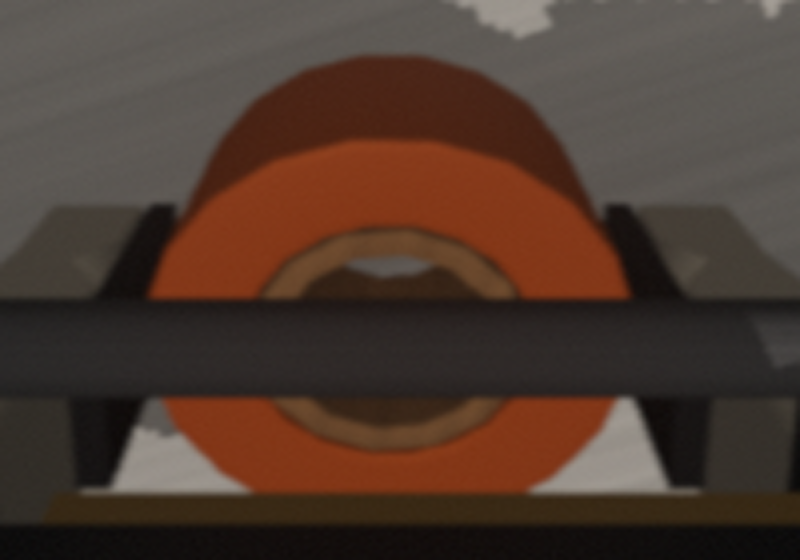

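```bash
python3 -m crank '[[[1,0,-30,0,0],[1,0,-80,0,0],[1,-30,-130,-5,0],[1,-80,-180,-15,0],[1,-130,-190,-25,0],[1,-180,-190,-35,0],[1,-230,-190,-45,0],[1,-280,-190,-55,0],[1,-330,-190,-63,0],[1,-376,-190,-63,0],[1,-376,-190,-63,0],[1,-376,-190,-63,0]]]'; python3 look.py v wrist,scene,top roll_orange_centre spindle_seat
python3 - <<'E'
from h import *
from scipy.optimize import least_squares
np.set_printoptions(precision=4,suppress=True)
im=cv2.imread("pics/v_wrist.png"); cv2.imwrite("pics/v2.png",cv2.resize(im[40:300,150:370],None,fx=3,fy=2.3,interpolation=cv2.INTER_CUBIC))
P=np.array([(.6533,.2137),(.6656,.1475),(.5763,.1342),(.6705,.181),(.6402,.122),(.5768,.1333),(.5667,.1957)])
r=least_squares(lambda c:np.hypot(*(P-c).T)-.055,[.615,.174]); print(r.x,r.fun)
for y in(-16.5,-17,-17.5):
    a=np.radians(y); print(r.x-.17*np.array([-np.sin(a),np.cos(a)]))
E
```

```text
clock: 21.52
tool_pos: [0.5078, 0.0333, 0.1761]
orientation: [-90.1, -0.0, -110.3]
force: [-0.6, -0.3, -0.6]
opening: 0.0592
wrist roll_orange_centre [([196.1, 186.0, 121.0, 127.7], 0.79), ([235.8, 0.0, 38.0, 37.8], 0.62)]
wrist spindle_seat [([0.3, 0.0, 334.3, 229.2], 0.88)]
scene roll_orange_centre [([274.7, 147.2, 21.1, 22.7], 0.63), ([208.3, 172.7, 17.4, 23.9], 0.47)]
scene spindle_seat [([218.6, 186.8, 144.7, 97.5], 0.62)]
top roll_orange_centre []
top spindle_seat []
21.975 [0.5084 0.0329 0.1768] [ -89.9947    0.0089 -110.4248] F [ 0.4699  0.0741 -0.1777] 0.05951292552674551 [ 25.8125   5.4444 -21.0731  -0.0026 -63.4725  43.7638]
[0.6164 0.1719] [ 0.0007 -0.0001  0.0001 -0.0002  0.0003  0.0003  0.0001]
[0.5681 0.0089]
[0.5667 0.0094]
[0.5653 0.0098]
```

View pics/v_wrist.png

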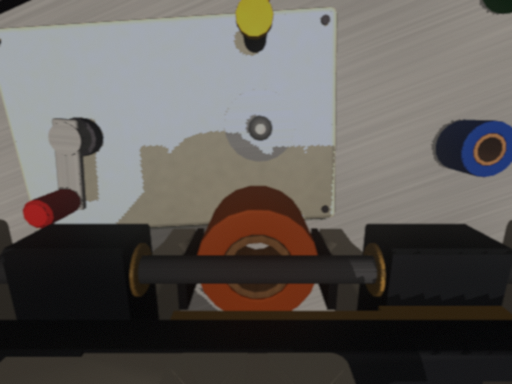

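View pics/v_scene.png

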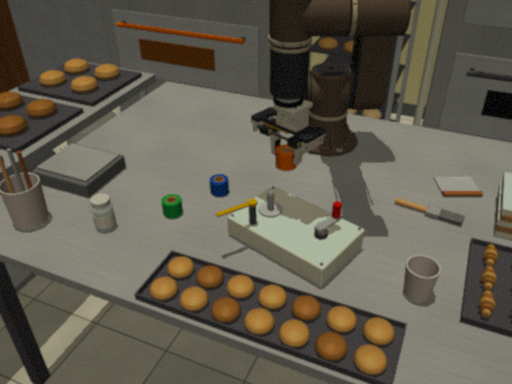

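```bash
python3 - <<'E'
from h import *
np.set_printoptions(precision=4,suppress=True)
p,Q=pose()
im=cv2.imread("pics/v_wrist.png"); cv2.imwrite("pics/v3.png",cv2.resize(im[80:300,150:370],None,fx=2.7,fy=2.7,interpolation=cv2.INTER_CUBIC))
for uv,z in (((260.5,127.5),.131),((259.5,128),.08)):
    P=atz("wrist",uv,z); print(P, Q.T@(P-p))
# edges of housing in wrist -> yaw
c=[atz("wrist",q,.07) for q in [(335,9),(333,215)]]
d=c[0]-c[1]; print("right edge dir",np.degrees(np.arctan2(d[1],d[0])),np.linalg.norm(d),c)
c=[atz("wrist",q,.07) for q in [(2,28),(335,9)]]; d=c[0]-c[1]; print("back edge",np.degrees(np.arctan2(-d[0],d[1])))
P=np.array([p[0],p[1],p[2]+.063]);print(proj("wrist",P))
E
```

```text
[0.5651 0.0089 0.131 ] [0.0027 0.0458 0.0615]
[0.5627 0.0102 0.08  ] [0.0023 0.0968 0.0588]
right edge dir -17.17885761127209 0.19241139889169928 [array([ 0.6352, -0.088 ,  0.07  ]), array([ 0.4514, -0.0312,  0.07  ])]
back edge -17.559158311256606
[257.0306 267.8327]
```

View pics/v3.png

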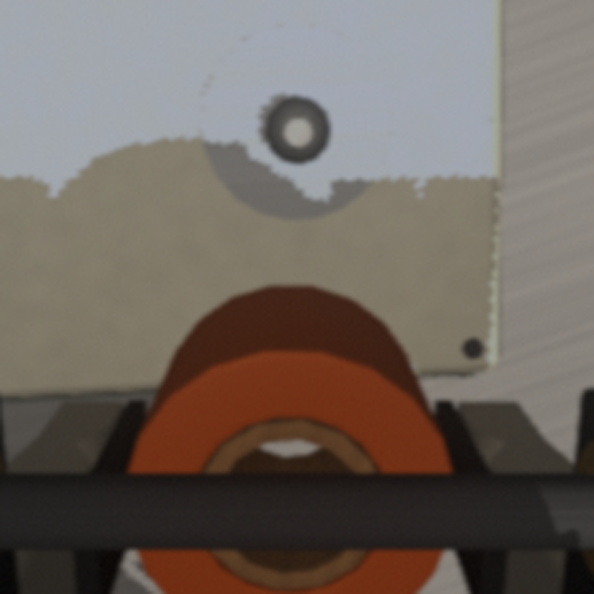

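```bash
python3 -m crank '[[[1,2.4,0,30,0],[1,2.4,0,61.5,0],[1,2.4,0,61.5,0],[1,2.4,25,61.5,0],[1,2.4,40,61.5,0],[1,2.4,48,61.5,0],[1,2.4,48,61.5,0],[1,2.4,48,61.5,0]]]'; python3 look.py w scene,wrist roll_orange_centre
python3 - <<'E'
from h import *
im=cv2.imread("pics/w_scene.png"); cv2.imwrite("pics/w2.png",cv2.resize(im[110:250,200:350],None,fx=4,fy=4,interpolation=cv2.INTER_CUBIC))
im=cv2.imread("pics/w_wrist.png"); cv2.imwrite("pics/w3.png",cv2.resize(im[150:320,150:370],None,fx=3,fy=3,interpolation=cv2.INTER_CUBIC))
E
```

```text
clock: 22.98
tool_pos: [0.5657, 0.0098, 0.1294]
orientation: [-89.9, 0.0, -110.4]
force: [1.0, -0.2, -2.3]
opening: 0.0595
scene roll_orange_centre []
wrist roll_orange_centre [([196.2, 182.7, 123.4, 130.7], 0.78)]
23.175 [0.5655 0.0097 0.1292] [ -89.9585    0.0325 -110.38  ] F [-0.6722  0.5452  0.0932] 0.05952452765542675 [ 20.8077  13.0744 -18.347    0.0034 -58.5259  48.8106]
```

View pics/w2.png

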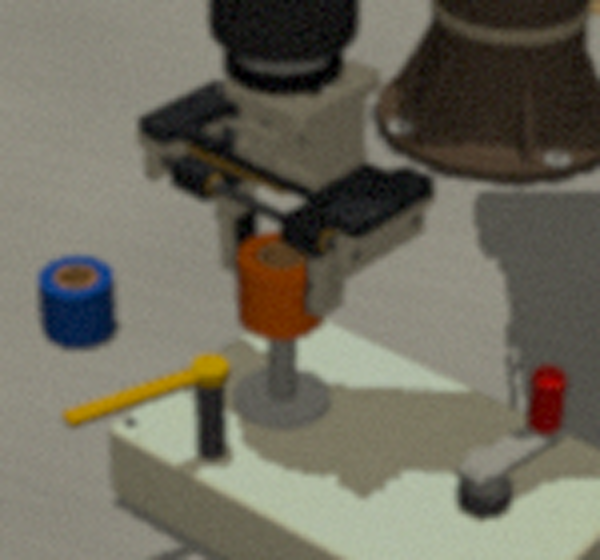

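View pics/w3.png

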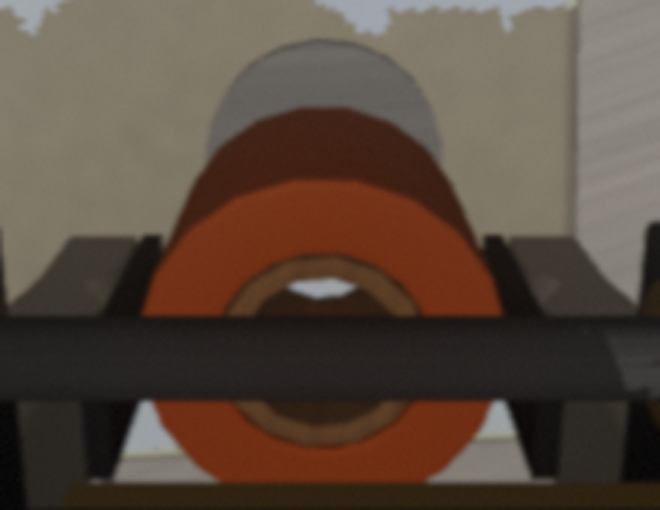

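The roll hangs right above the spindle: roll axis at crop u≈280, spindle 283, seat centre 281. Lowering.

```bash
python3 -m crank '[[[1,0,12,0,0],[1,0,22,0,0],[1,0,32,0,0],[1,0,32,0,0]]]'; python3 look.py x scene roll_orange_centre; python3 -m crank '[[[1,0,10,0,0],[1,0,20,0,0],[1,0,28,0,0],[1,0,28,0,0],[1,0,28,0,0]]]'; python3 look.py y scene,wrist roll_orange_centre
python3 - <<'E'
from h import *
im=cv2.imread("pics/y_scene.png"); cv2.imwrite("pics/y2.png",cv2.resize(im[110:250,200:350],None,fx=4,fy=4,interpolation=cv2.INTER_CUBIC))
E
```

```text
clock: 23.68
tool_pos: [0.5644, 0.0093, 0.0953]
orientation: [-90.1, -0.1, -110.4]
force: [-0.6, -0.9, -1.0]
opening: 0.0597
scene roll_orange_centre [([259.5, 178.1, 19.2, 27.7], 0.73)]
23.775 [0.5653 0.0095 0.0965] [ -90.0091   -0.0201 -110.3807] F [ 0.073  -0.3695 -0.653 ] 0.059470833356272415 [ 20.802   14.9196 -20.6503   0.0112 -54.4502  48.8109]
clock: 24.4
tool_pos: [0.5655, 0.0096, 0.0688]
orientation: [-90.0, -0.0, -110.4]
force: [0.9, -0.1, -0.2]
opening: 0.0598
scene roll_orange_centre [([258.7, 186.5, 18.2, 23.2], 0.83)]
wrist roll_orange_centre [([195.5, 186.1, 122.0, 125.4], 0.96)]
24.6 [0.5655 0.0096 0.069 ] [ -89.9721    0.0204 -110.3832] F [ 0.2143  0.3956 -1.2449] 0.05962401371726273 [ 20.8018  16.6115 -22.4852   0.0038 -50.8689  48.8126]
```

View pics/y2.png

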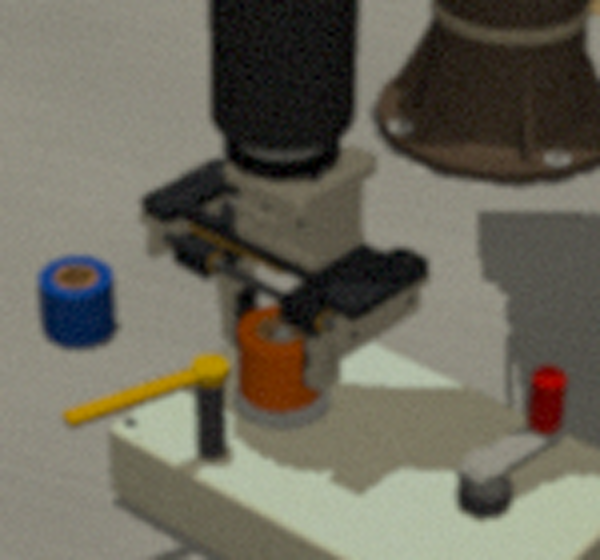

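```bash
python3 -m crank '[[[1,0,3,0,0],[1,0,5,0,0],[1,0,6,0,0],[1,0,6,0,0]]]'; python3 -m crank '[[[1,0,1,0,0],[1,0,1,0,0],[1,0,1,0,0]]]'
```

```text
clock: 25.1
tool_pos: [0.5652, 0.0095, 0.0625]
orientation: [-90.0, -0.0, -110.4]
force: [0.8, -0.4, -0.4]
opening: 0.0597
clock: 25.48
tool_pos: [0.5654, 0.0096, 0.0618]
orientation: [-90.0, 0.0, -110.4]
force: [-0.1, 0.6, -0.5]
opening: 0.0593
```

```bash
python3 -m crank '[[[1,0,1,0,0],[1,0,1,0,0]]]'; python3 -m crank '[[[1,0,1,0,0],[1,0,1,0,0]]]'
```

```text
clock: 25.72
tool_pos: [0.5655, 0.0096, 0.0617]
orientation: [-90.0, 0.0, -110.4]
force: [-3.4, 1.0, 8.3]
opening: 0.0599
clock: 25.98
tool_pos: [0.5655, 0.0096, 0.0616]
orientation: [-89.9, 0.0, -110.3]
force: [-5.9, 1.2, 16.7]
opening: 0.0597
```

Contact on the seat at the expected height (0.0617 against 0.0617 computed). Easing off and letting go.

```bash
python3 -m crank '[[[1,0,-1.5,0,0],[0.2,0,-1.5,0,0],[-1,0,-1.5,0,0],[-1,0,-1.5,0,0],[-1,0,-1.5,0,0],[-1,0,-1.5,0,0],[-1,0,-1.5,0,0]]]'; python3 look.py z scene,wrist roll_orange_centre
python3 - <<'E'
from h import *
im=cv2.imread("pics/z_scene.png"); cv2.imwrite("pics/z2.png",cv2.resize(im[110:250,200:350],None,fx=4,fy=4,interpolation=cv2.INTER_CUBIC))
E
```

```text
clock: 26.85
tool_pos: [0.5652, 0.0096, 0.0611]
orientation: [-90.0, -0.0, -110.4]
force: [0.5, 0.0, 0.2]
opening: 0.0878
scene roll_orange_centre [([261.0, 191.3, 16.7, 23.5], 0.57)]
wrist roll_orange_centre [([196.2, 183.6, 122.9, 131.5], 0.9)]
27.05 [0.5652 0.0096 0.0612] [ -90.       -0.0005 -110.3869] F [ 0.3086 -0.3605 -0.8335] 0.08773828108607987 [ 20.8029  17.1294 -22.9718   0.0005 -49.8991  48.8099]
```

View pics/z2.png

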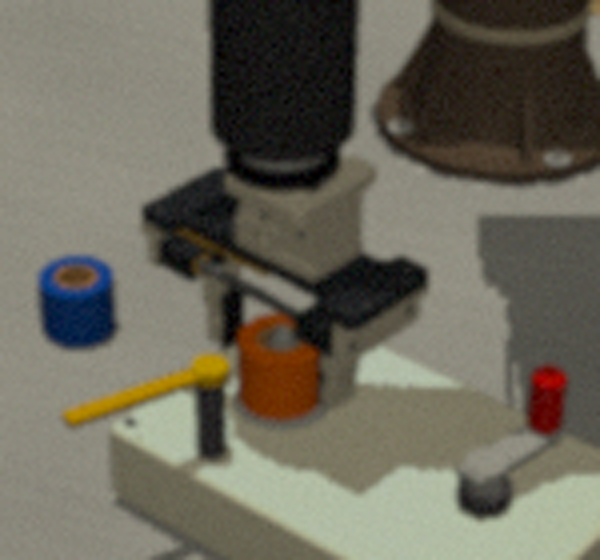

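Released. Rising straight up and checking.

```bash
python3 -m crank '[[[-1,0,-20,0,0],[-1,0,-50,0,0],[-1,0,-90,0,0],[-1,0,-130,0,0],[-1,0,-130,-50,0],[-1,0,-130,-90,0],[-1,0,-130,-90,0],[-1,0,-130,-90,0]]]'; python3 look.py za scene,wrist,top roll_orange_centre keeper
python3 - <<'E'
from h import *
im=cv2.imread("pics/za_scene.png"); cv2.imwrite("pics/zb.png",cv2.resize(im[110:290,140:380],None,fx=3.3,fy=3.3,interpolation=cv2.INTER_CUBIC))
S=lambda u,v:(u,v)
print(proj("scene",[.5655,.0096,.125]),proj("scene",[.5655,.0096,.075]))
E
```

```text
clock: 28.05
tool_pos: [0.4813, 0.0411, 0.1916]
orientation: [-89.9, 0.0, -110.3]
force: [0.7, 0.6, -0.6]
opening: 0.0876
scene roll_orange_centre [([260.6, 189.5, 17.6, 26.2], 0.61)]
scene keeper []
wrist roll_orange_centre [([221.5, 49.5, 75.8, 80.2], 0.6), ([31.2, 86.9, 61.8, 104.2], 0.22)]
wrist keeper [([244.5, 0.0, 12.3, 0.9], 0.52)]
top roll_orange_centre [([238.0, 173.0, 13.1, 25.9], 0.71), ([161.1, 131.9, 113.2, 95.9], 0.28)]
top keeper [([241.7, 130.3, 28.6, 33.8], 0.58)]
28.5 [0.481  0.0408 0.1909] [ -90.022    -0.0263 -110.406 ] F [ 0.0424 -0.2165 -0.6874] 0.08760845962159178 [ 28.255    2.1635 -22.7269   0.001  -65.1439  41.3385]
[269.44319093 193.59733189] [269.31804904 208.16298534]
```

View pics/zb.png

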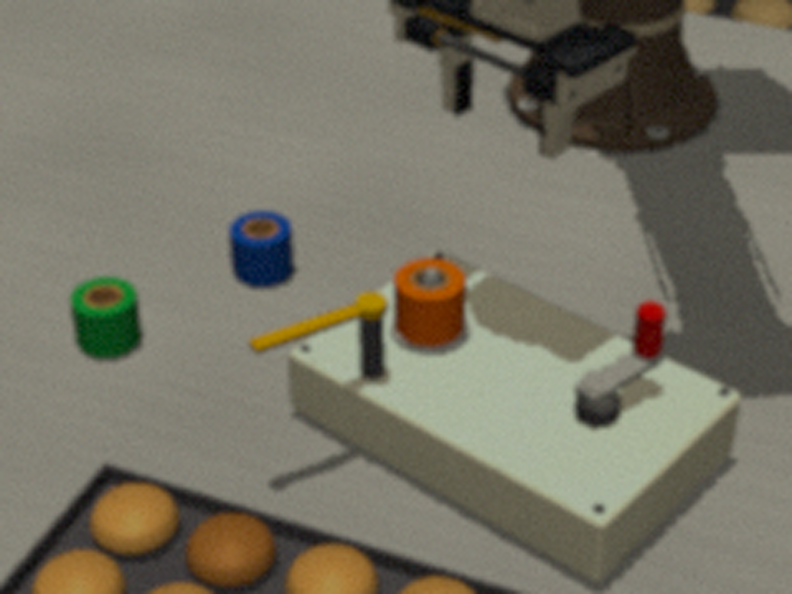

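View pics/za_wrist.png

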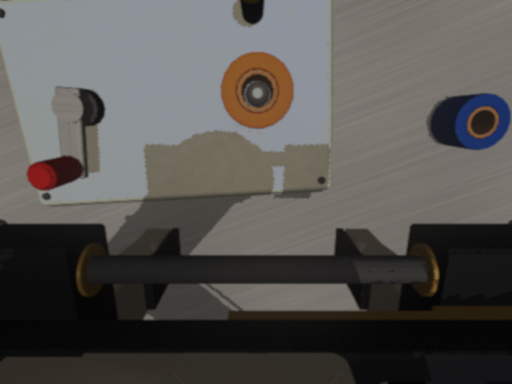

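The roll stands upright on the seat at (257,90) in the wrist view, with the spindle tip showing in its bore. Keeper is clear, the bystander rolls have not moved, and the robot touches nothing. Handing in.

```bash
python3 -c "
from plant import ctrl
print(ctrl.close_job())"
```

```text
the job is handed in; nothing more can be done
None
```

The label roll is changed and the job is handed in at about 28.5 s. No verdict came back.

- **Crank:** I turned it about 612° clockwise in all. The keeper was still shut at 540° and had sprung aside by the check at 612°, so I stopped at most about 72° past the release. I took the release from the pictures of the keeper; I didn't pick out the drop in resistance in the force readings.
- **Roll:** I lowered the orange roll onto the spindle. The wrist force rose to 17 N at a TCP height of 0.0617 m, which is where contact with the seat was expected. I then let go and moved clear.
- **Last pictures:** The roll stands upright on its seat with the spindle tip showing in the bore. The keeper points to the back, the green and blue rolls are where they were, and the robot touches nothing.

**What disagreed:**
- **Fingertips:** In the pictures the fingers end about 35–40 mm short of the reported TCP. My first try at the knob therefore closed on air above it, with no contact. I worked out the offset and used it for every later grasp.
- **Spindle position:** The cameras and the crank-circle fit differed by up to 3 mm. I went with the wrist camera and the circle fit, which agreed to about 1 mm.
- **Keeper detection:** In the final check the network missed the keeper in the scene picture, though it is clearly visible there. It did find it in the top view.

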